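# Serve the light chocolates on their gold cards

### The arm

A 6-joint arm with a two-finger parallel gripper is mounted at the origin on a cart in front of the work surface, level with it; the furniture and walls round the work are solid. World frame = base frame: x ahead of the robot, y to its left, z up, the work surface at z = 0. Lengths are in m, angles in rad, forces in N, time in s.
With the tool pointing down it reaches from about 0.425 to 0.95 m from the base axis. Payload 3.5 kg.
Tool frame: the origin (TCP) lies midway between the tips of the shut fingers; the grasp point (between the pads) lies 19 mm behind it; z points along the fingers, y is the line along which they close (so a half turn about z gives the same grasp; the last joint's range is limited). The gripper opens to 85 mm and grips with 20 to 120 N. Pads are 22 mm wide; open, the fingers measure 114 mm over their backs; the gripper's body (76 mm by 85 mm) begins 54 mm behind the grasp point. The pads swing forward as they close: fully open they stand 13 mm farther back than shut.
Start: joints at [-1.438, 0.286, 1.577, -0, 1.279, -0.15], TCP at [0.188, -0.648, 0.231] pointing down, gripper open.
Joint ranges: [-2.77, 2.77], [-0.9, 2.22], [0.21, 2.48], [-1.53, 4.67], [0.24, 2.81], [-2.84, 2.84]. Speed limits (rad/s): [2.79, 2.79, 3.14, 3.14, 3.14, 3.14].

### API

Orientations are given as a unit quaternion [x, y, z, w].
In Python, from plant import get_state, read_camera, ctrl gives the robot as it stands.
- The arm moves only by the shell command python3 -m crank 'ROWS' [FORCE]. ROWS is JSON, a list of rows, each a list of 3 entries, a list of its own where there are three numbers: the shift along the tool's x, y, z in mm, then the turn about the tool's z in degrees, then the closure in counts, from 0 (fully open) to 255 (shut). In form: [[[tx, ty, tz], yaw, claw], ...]. A call has 1 to 10 rows; each row is the pose to reach, as a shift and turn from the pose commanded when the call began, along the tool's axes at that moment; what a row does not reach only later rows make up. A row lasts 1/10 s, in which the tool goes at most 50 mm and 8.59 degrees, less where a joint would pass 70% of its speed; a pose out of reach is approached as far as the arm can. A call with a gripper value outside its range is refused whole. The fingers move at their own pace and stop on an object; FORCE is the grip in N (left out, the last holds). Time passes only in rows, so rows that repeat a pose let the fingers close. It gives the time, the measured TCP pose, the force, the opening and the grip force at its end, in the units of the state.
- get_state(): the state, without advancing time (a new reading comes with each control period).
- read_camera(name): name is "side" or "top"; returns a dict with "frame" (420x560x3 uint8, blue, green, red), "range_z" (420x560 float32, m along the optical axis (not along the pixel's ray), 0 where there is no reading), "vfov" (degrees; the focal length in pixels is half the picture's height over the tangent of half this angle, whatever the lens; pixels are square), "cx", "cy" (the principal point, pixels), "origin" and "orientation" of the camera in the world. Camera axes: x right, y down, z forward; pixel columns grow to the right and rows downward; lengths in m; the calibration is good to about 2 mm. A picture is of the moment at which its call begins.
- ctrl.sign_off(): hands the job in; it is judged then, once.
The state is a dict: "time": time; "qpos": joint angles; "dq": joint speeds; "joint_efforts": joint torques, N m; "eef_pos": TCP position; "tcp_rot": TCP orientation; "contact_force": force on the tool from outside, world axes, zero at the start; "wrist_torque": the same for the moment, N m; "opening": opening from 0.0 (shut) to 1.0 (fully open); "finger_force": force on a finger pad.
Only numpy, scipy, OpenCV 4.12 (cv2) and the standard library are available. Lean on these libraries where they do the work, as an engineer would, in place of code of your own. Each camera call takes 0.05 s, during which the arm holds its last target. There are 200 camera calls.

### The job

From the six chocolates on the marble board, pick out the four that are not dark and set each one upright in the middle of the gold card that matches its shape: the milk dome on the round card, the milk oval on the oval card, the milk block on the square card and the white log on the long strip, with the oval and the log lying lengthwise along their cards. Leave the two dark chocolates undisturbed on the board.

Things in the scene. Friction and masses are not known exactly. Their poses are not given: they have to be found in the camera images.
- milk_dome: Milk-brown bonbon, a smooth round dome, 32 mm across and 20 mm high; any grasp direction. Stands upright on the marble board (top 10 mm above the counter) at the start. Origin: centre of its underside; z up.
- milk_oval: Milk-brown bonbon, a low smooth oval, 25 mm wide along its x, 38 mm long along its y, 14 mm high. Stands upright on the marble board (top 10 mm above the counter) at the start. Origin: centre of its underside; z up.
- milk_block: Milk-brown square-cornered bonbon with pale nut nibs on top, 36 mm along its x, 31 mm along its y, 20 mm high. Stands upright on the marble board (top 10 mm above the counter) at the start. Origin: centre of its underside; z up.
- white_log: Cream-white log-shaped bonbon with brown stripes, 44 mm long along its x, 22 mm wide along its y, 19 mm high. Stands upright on the marble board (top 10 mm above the counter) at the start. Origin: centre of its underside; z up.
- dark_ball: Nearly black round bonbon, 27 mm across and 20 mm high, loose; to be left where it is. Stands upright on the marble board (top 10 mm above the counter) at the start. Origin: centre of its underside; z up.
- dark_block: Nearly black square-cornered bonbon with brown nibs on top, 36 mm along its x, 30 mm along its y, 21 mm high, loose; to be left where it is. Stands upright on the marble board (top 10 mm above the counter) at the start. Origin: centre of its underside; z up.
- card_round: Round gold serving card with a pale border line, 62 mm across. Fixed flat on the counter, 4 mm thick, so its top is at z = 4 mm. Origin: centre of its underside.
- card_oval: Gold serving card with fully rounded ends and a pale border line, 74 mm long along its x, 50 mm wide along its y. Fixed flat on the counter, 4 mm thick, so its top is at z = 4 mm. Origin: centre of its underside.
- card_square: Square gold serving card with a pale border line, 60 x 60 mm. Fixed flat on the counter, 4 mm thick, so its top is at z = 4 mm. Origin: centre of its underside.
- card_strip: Long narrow straight-edged gold serving card with a pale border line, 90 mm long along its x, 38 mm wide along its y. Fixed flat on the counter, 4 mm thick, so its top is at z = 4 mm. Origin: centre of its underside. Nearby: a closed tin with a pad on it, 70 mm high, at x 0.52, y -0.13; behind the work a tall showcase, its drawer handle at about x 0.66: carry things across near the robot.
Mind the look-alikes: they are no part of the job. Leave any green look-alike of the card_square alone.

How it is judged:
At the end, for the whole second after the job is handed in: Each light chocolate rests upright and released on its matching card, centres within 12 mm, the oval and the log within 0.35 rad of lengthwise (either way round); both dark chocolates stand upright within 15 mm of their start (horizontal distance between milk_dome and card_round below 0.012 m and z of milk_dome in the frame of card_round between 0.001 and 0.008 m and angle between each of milk_dome, milk_oval, milk_block, white_log, dark_ball, dark_block's own z axis and vertical below 0.2 rad and linear speed of each of milk_dome, milk_oval, milk_block, white_log below 0.01 m/s and horizontal distance between milk_oval and card_oval below 0.012 m and z of milk_oval in the frame of card_oval between 0.001 and 0.008 m and horizontal distance between milk_block and card_square below 0.012 m and z of milk_block in the frame of card_square between 0.001 and 0.008 m and horizontal distance between white_log and card_strip below 0.012 m and z of white_log in the frame of card_strip between 0.001 and 0.008 m and angle between the y axis of milk_oval and the x axis of card_oval, either way round below 0.35 rad and angle between the x axis of white_log and the x axis of card_strip, either way round below 0.35 rad and distance of each of dark_ball, dark_block from where it was at the start of the episode below 0.015 m); the robot touches nothing.
It fails at once if a dark chocolate is pushed or carried more than 20 mm from its place (distance of any of dark_ball, dark_block from where it was at the start of the episode above 0.02 m).
It also fails if it takes over 122 s, if anything falls off the work surface, if the arm or the gripper's body presses on something with over 40 N, if the wrist force passes 120 N, or if a joint passes its speed limit or range.

## Working session

There is one attempt and no reset: what is moved stays moved. The work goes in short steps, Python scripts to look and compute and a shell command to move; the robot and the scene stay as the last step left them, time stands still between calls to the robot, and variables do not carry over. Pictures are saved under pics/ and viewed, at most 14 in all, crops included, and the job is handed in when it is done.

```bash
ls; mkdir -p pics
python3 - <<'E'
from plant import *
import cv2,numpy as np
s=get_state();print(s)
for n in("top","side"):
    c=read_camera(n);cv2.imwrite(f"pics/{n}0.png",c["frame"]);np.save(n,c,allow_pickle=True)
    print({k:v for k,v in c.items() if k not in("frame","range_z")})
E
```

```text
pics
{'time': 0.0, 'qpos': array([-1.43801000e+00,  2.87154909e-01,  1.57817318e+00, -4.59794634e-06,
        1.27858701e+00, -1.50022499e-01]), 'dq': array([ 5.81422517e-05, -2.52221750e-04, -4.64281375e-04,  3.40247374e-04,
        6.35679409e-04, -2.15910340e-03]), 'joint_efforts': array([ 1.67462240e-03, -4.05979908e+01, -2.92622834e+01, -5.53748680e-05,
        5.82168315e-03,  4.93979897e-06]), 'eef_pos': array([ 0.18828689, -0.64752847,  0.22995641]), 'tcp_rot': array([ 9.90018282e-01,  1.40934211e-01,  7.80671275e-06, -1.16119686e-03]), 'contact_force': array([ 1.24939902,  0.53385781, -0.05270911]), 'wrist_torque': array([-0.01214632, -0.02862372, -0.05174831]), 'finger_force': 0.0, 'opening': 0.9989632280698414}
{'vfov': 49.55897777290879, 'cx': 280.9114107788444, 'cy': 202.16169423107849, 'origin': array([ 0.42602971, -0.02405824,  1.18415251]), 'orientation': array([-0.70262605,  0.70601678, -0.05877823,  0.06634801])}
{'vfov': 44.69697455480176, 'cx': 279.2630035446054, 'cy': 212.48432044450692, 'origin': array([0.23834147, 1.06474912, 0.87699395]), 'orientation': array([-0.14483607,  0.87856584, -0.44898728,  0.07453192])}
```

View pics/top0.png

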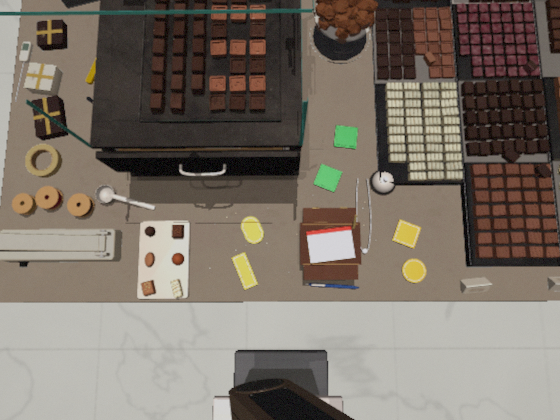

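View pics/side0.png

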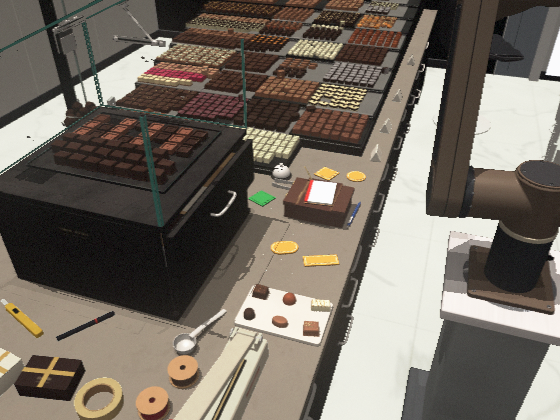

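The top view shows the board around pixel (163,260). On it are the dark ball (150,231), dark block (178,232), oval (150,259), dome (178,258), block (148,288) and log (176,288). The yellow cards are the oval (252,230), strip (244,271), square (407,234) and round (414,271). The side view shows the same things, with the board around (288,313).

```bash
cat > h.py <<'E'
import numpy as np,cv2
from scipy.spatial.transform import Rotation as R
def f(c): return 210/np.tan(np.radians(c["vfov"]/2))
def rays(c,u,v):
    d=np.stack([(u-c["cx"])/f(c),(v-c["cy"])/f(c),np.ones_like(u,float)],-1)
    return R.from_quat(c["orientation"]).apply(d.reshape(-1,3)).reshape(d.shape)
def cloud(c):
    v,u=np.mgrid[:420,:560].astype(float)
    return c["origin"]+rays(c,u,v)*c["range_z"][...,None]
def toplane(c,uv,z):
    d=rays(c,uv[...,0].astype(float),uv[...,1].astype(float)); t=(z-c["origin"][2])/d[...,2]
    return c["origin"]+d*t[...,None]
def blobs(m,amin): 
    n,l,s,ce=cv2.connectedComponentsWithStats(m.astype(np.uint8)); return [(l==i,ce[i]) for i in range(1,n) if s[i,4]>=amin]
def rect(xy):
    (a,b),(w,h),t=cv2.minAreaRect((xy[:,:2]*1000).astype(np.float32))
    if w<h: w,h,t=h,w,t+90
    return np.round([a,b,w,h,(t+90)%180-90],1) # centre, long, short, long-axis angle deg in world
E
cat > meas.py <<'E'
from h import *
cams={n:np.load(n+".npy",allow_pickle=True).item() for n in("top","side")}
for n,c in cams.items():
    P=cloud(c); hsv=cv2.cvtColor(c["frame"],cv2.COLOR_BGR2HSV)
    roi=(P[...,0]>.25)&(P[...,0]<.62)&(abs(P[...,1])<.6)&(P[...,2]<.05)&(P[...,2]>-.03)
    m=roi&(hsv[...,0]>18)&(hsv[...,0]<36)&(hsv[...,1]>120)&(hsv[...,2]>120)
    print(n,"cards")
    for b,ce in blobs(m,40):
        z=np.median(P[b][:,2]); ct=cv2.findContours(b.astype(np.uint8),0,2)[0][0]
        v,u=np.nonzero(b); X=toplane(c,np.stack([u,v],-1),.004)
        print(ce.round(), "z%.1f"%(z*1e3), rect(X), "mean",(X.mean(0)*1e3).round(1))
    w=roi&(hsv[...,1]<60)&(hsv[...,2]>150)&(P[...,1]>.1)
    bd=max(blobs(w,40),key=lambda q:q[0].sum())[0]
    zb=np.median(P[bd][:,2]); hull=np.zeros((420,560),np.uint8)
    cv2.fillConvexPoly(hull,cv2.convexHull(np.argwhere(bd)[:,::-1].astype(np.int32)),1)
    print("board z %.1f"%(zb*1e3), rect(P[bd]))
    m=(hull>0)&(P[...,2]>zb+.006)
    for b,ce in blobs(m,10):
        Q=P[b]; t=Q[Q[:,2]>np.percentile(Q[:,2],95)-.004]
        print(ce.round(),"ztop %.1f"%(np.percentile(Q[:,2],95)*1e3),"all",rect(Q),"top",rect(t),"bgr",np.median(c["frame"][b],0))
big=np.hstack([cv2.resize(cams["top"]["frame"][215:305,130:195],None,fx=6,fy=6,interpolation=2),cv2.resize(cams["side"]["frame"][275:350,230:335],(390,540),interpolation=2)])
cv2.imwrite("pics/crop.png",big)
E
python3 meas.py
```

```text
top cards
[252. 229.] z4.3 [566.   64.5  55.7  34.3  21.9] mean [565.9  64.2   4. ]
[402. 238.] z2.8 [ 551.3 -335.8   60.3   56.8   68.3] mean [ 541.1 -325.     4. ]
[406. 233.] z4.5 [ 553.5 -337.3   45.2   44.4  -21.2] mean [ 553.3 -337.5    4. ]
[244. 270.] z4.1 [460.3  83.3  73.   22.3  22.6] mean [460.1  83.2   4. ]
[410. 273.] z3.2 [ 453.5 -345.6   59.6   46.    43.4] mean [ 450.5 -342.1    4. ]
[414. 270.] z4.3 [ 458.3 -351.9   45.7   45.5   60.9] mean [ 458.6 -351.5    4. ]
board z 9.4 [ 4.920e+02  2.939e+02  2.016e+02  1.344e+02 -2.000e-01]
[177. 231.] ztop 31.2 all [559.2 256.5  32.9  27.7   0.8] top [559.6 256.6  30.9  26.    1.1] bgr [42. 57. 92.]
[149. 231.] ztop 31.4 all [489.9 160.1 389.   25.1  67.2] top [489.5 157.3 383.7  20.6  67.6] bgr [34. 42. 64.]
[148. 259.] ztop 27.2 all [466.2 155.4 366.2  33.8  82.7] top [465.9 155.3 366.3  30.8  82.3] bgr [ 75. 106. 158.]
[177. 259.] ztop 30.1 all [490.1 254.3  28.3  28.2   1.5] top [488.7 254.4  21.3  18.2 -44.1] bgr [ 41.5  70.  134. ]
[147. 288.] ztop 31.7 all [430.4 161.5 369.3  37.  -85.6] top [428.4 158.  362.6  32.  -
[... 154 characters left out ...]
326. 173.] z6.1 [ 553.1 -338.4   59.4   58.3  -21.3] mean [ 554.5 -338.2    4. ]
[356. 176.] z5.5 [ 458.1 -351.2   57.2   46.1   76.3] mean [ 458.7 -351.5    4. ]
[284. 246.] z5.6 [565.6  63.6  69.7  46.   18.7] mean [565.5  62.5   4. ]
[321. 259.] z5.8 [459.7  83.4  89.7  35.3  18.7] mean [458.7  82.6   4. ]
board z 1.8 [501.  350.  500.  237.8  90. ]
[285. 314.] ztop 29.7 all [423.6 651.7 879.6 214.6 -79.5] top [412.5 656.3 868.1 187.3 -79.1] bgr [231. 243. 248.]
[230. 378.] ztop 138.7 all [433.9 755.9 716.2 147.1 -69.3] top [399.8 855.8 525.7  51.  -57.8] bgr [186. 213. 224.]
[192. 374.] ztop 30.6 all [606.6 518.5  41.7  13.3  78.4] top [604.6 516.4  38.4  10.5 -89.3] bgr [ 78. 108. 139.]
```

View pics/crop.png

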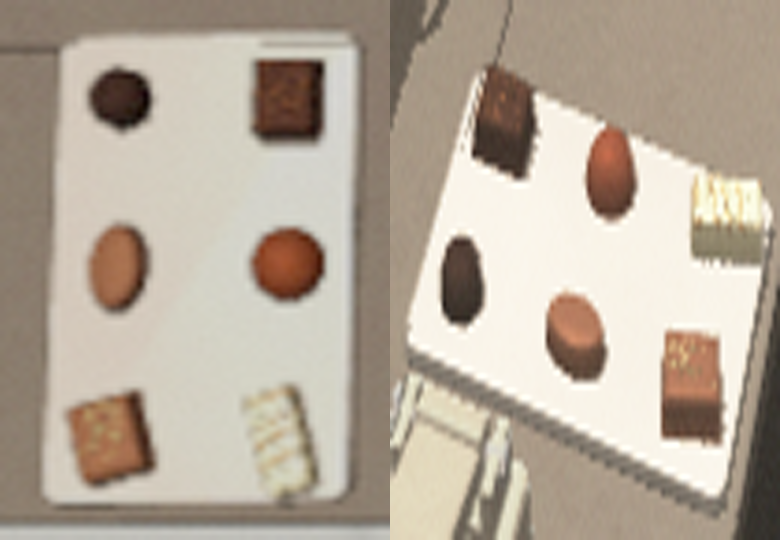

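The crop confirms which chocolate is which. The block is turned about 15° and the log about 12°. Some pixels had no depth reading and skewed the rectangles, so I'll filter those out and fuse the two views.

```bash
cat > meas2.py <<'E'
from h import *
cams={n:np.load(n+".npy",allow_pickle=True).item() for n in("top","side")}
g={"ball":(559,321),"dblock":(559,257),"oval":(492,322),"dome":(490,254),"block":(430,325),"log":(425,258)}
ok=dict(); 
for n,c in cams.items():
    P=cloud(c); good=c["range_z"]>0
    hsv=cv2.cvtColor(c["frame"],cv2.COLOR_BGR2HSV)
    roi=good&(P[...,0]>.38)&(P[...,0]<.61)&(P[...,1]<.13)&(P[...,1]>-.4)&(P[...,2]<.05)
    m=((hsv[...,0]>15)&(hsv[...,0]<38)&(hsv[...,1]>70)&(hsv[...,2]>150)&roi).astype(np.uint8)
    m=cv2.morphologyEx(m,cv2.MORPH_CLOSE,np.ones((3,3)))
    for b,ce in blobs(m,100):
        v,u=np.nonzero(b); X=toplane(c,np.stack([u,v],-1),.004)
        print(n,"card z%.1f"%(np.median(P[b][:,2])*1e3),rect(X),(X.mean(0)*1e3).round(1)[:2])
    zb=np.median(P[good&(abs(P[...,0]-.525)<.01)&(abs(P[...,1]-.29)<.04)][:,2]); print(n,"board z",zb*1e3)
    ok[n]=(P,good,zb)
for k,(x,y) in g.items():
    A=[]
    for n,(P,good,zb) in ok.items():
        q=P[good&(np.hypot(P[...,0]-x/1e3,P[...,1]-y/1e3)<.03)&(P[...,2]>zb+.005)&(P[...,2]<.06)]
        t=q[q[:,2]>np.percentile(q[:,2],92)-.004]
        print(k,n,len(q),"h above board %.1f"%((np.percentile(q[:,2],92)-zb)*1e3),"all",rect(q),"top",rect(t)); A.append(q)
    print(k,"FUSED",rect(np.vstack(A)))
E
python3 meas2.py
```

```text
top card z3.6 [565.8  64.7  74.2  53.4  26.4] [565.6  64.3]
top card z3.9 [ 553.7 -337.6   62.1   61.9  -21.7] [ 553.5 -337.6]
top card z3.5 [460.1  83.   91.9  40.2  23.1] [460.1  83. ]
top card z3.7 [ 459.2 -351.6   61.9   60.8   89.7] [ 458.9 -351.6]
top board z 9.593038849849854
side card z5.6 [ 554.3 -338.6   63.1   62.2   67.4] [ 553.8 -337.8]
side card z5.4 [ 459.4 -352.2   63.    55.4   18.7] [ 458.7 -351.8]
side card z5.4 [564.3  67.4  75.1  54.   18.7] [565.3  65. ]
side card z5.3 [460.4  83.6  92.6  39.4  22.8] [460.4  83.7]
side board z 10.949291540615969
ball top 87 h above board 20.7 all [560.7 326.5  48.6  24.5 -80.1] top [560.2 327.8  19.3  16.8  20.5]
ball side 103 h above board 18.9 all [558.7 332.2  22.8  22.4   8.1] top [560.5 332.1  20.5  20.1 -68.7]
ball FUSED [560.7 326.5  48.6  24.6 -80.1]
dblock top 151 h above board 21.4 all [564.1 258.4  45.7  36.1  18.9] top [559.6 256.6  30.9  26.    1.1]
dblock side 174 h above board 21.2 all [5.588e+02 2.587e+02 3.240e+01 2.970e+01 3.000e-01] top [559.1 259.2  31.7  30.   -2.5]
dblock FUSED [561.9 260.1  47.   35.6   4.
[... 310 characters left out ...]
 28.6  88.2] top [489.3 254.1  22.7  22.  -44.7]
dome side 120 h above board 19.5 all [488.4 260.4  28.2  25.9  16. ] top [489.4 256.3  22.5  21.5 -19. ]
dome FUSED [489.3 256.2  35.   29.9 -83.1]
block top 163 h above board 21.1 all [424.  329.1  46.6  35.6   8.3] top [416.9 326.   30.7  25.5  11. ]
block side 185 h above board 19.8 all [416.6 328.   30.8  29.7  14.7] top [416.5 327.5  30.6  28.3  16.3]
block FUSED [424.  329.1  46.6  35.6   8.3]
log top 150 h above board 20.7 all [422.6 255.9  53.   35.8  41.4] top [416.6 253.4  38.7  19.9  14.2]
log side 181 h above board 19.5 all [415.5 257.   41.1  24.5  13.5] top [415.7 255.6  40.7  21.2  12. ]
log FUSED [421.8 255.7  51.6  39.   35.8]
```

```bash
cat > go.py <<'E'
# python3 go.py x y z A  [x y z A ...] (mm, deg world angle of tool x) -> shift in tool axes + yaw from now
import sys
from h import *
from plant import get_state
s=get_state(); r=R.from_quat(s["tcp_rot"]); A0=np.degrees(np.arctan2(*r.as_matrix()[1::-1,0]))
a=np.array(sys.argv[1:],float).reshape(-1,4)
print("now",(s["eef_pos"]*1e3).round(1),"A %.1f"%A0,"open %.3f"%s["opening"],"j6 %.2f"%s["qpos"][5],"t %.1f"%s["time"])
for t in a: print(t,"->",r.inv().apply(t[:3]-s["eef_pos"]*1e3).round(1),"yaw %.1f"%-((t[3]-A0+90)%180-90))
E
python3 go.py 450 -200 200 16 430 250 120 13
```

```text
now [ 188.3 -647.6  230. ] A 16.2 open 0.999 j6 -0.15 t 0.1
[ 450. -200.  200.   16.] -> [ 376.2 -356.7   30.9] yaw 0.2
[430. 250. 120.  13.] -> [ 482.5 -794.3  111.9] yaw 3.2
```

```bash
python3 -m crank '[[[376,-357,30],0,100],[[376,-357,30],0,100],[[376,-357,30],0,100],[[376,-357,30],0,100],[[376,-357,30],0,100],[[376,-357,30],0,100],[[376,-357,30],0,100],[[376,-357,30],0,100],[[376,-357,30],0,100],[[376,-357,30],0,100]]' 25; python3 go.py 460 0 160 13 416 255 80 13
```

```text
time: 1.1
eef_pos: [0.4405, -0.215, 0.2021]
tcp_rot: [0.99, 0.141, -0.0, -0.0]
contact_force: [0.4, -0.0, 0.3]
opening: 0.607
finger_force: 0.0
now [ 440.5 -215.   202.1] A 16.2 open 0.607 j6 0.63 t 1.1
[460.   0. 160.  13.] -> [  78.7 -201.1   42.1] yaw 3.2
[416. 255.  80.  13.] -> [ 107.5 -458.2  122.1] yaw 3.2
```

```bash
python3 -m crank '[[[79,-201,42],3,100],[[79,-201,42],3,100],[[79,-201,42],3,100],[[79,-201,42],3,100],[[79,-201,42],3,100],[[107,-458,122],3,100],[[107,-458,122],3,100],[[107,-458,122],3,100],[[107,-458,122],3,100],[[107,-458,122],3,100]]'; python3 -m crank '[[[0,0,0],0,100],[[0,0,0],0,100]]';python3 go.py 416 255 80 13 416 255 13 13
```

```text
time: 2.1
eef_pos: [0.4175, 0.2349, 0.0859]
tcp_rot: [0.993, 0.115, 0.0, 0.0]
contact_force: [0.6, 0.2, 0.3]
opening: 0.605
finger_force: 0.0
time: 2.3
eef_pos: [0.4174, 0.2338, 0.0857]
tcp_rot: [0.993, 0.117, -0.001, 0.0]
contact_force: [0.7, -0.1, -0.4]
opening: 0.609
finger_force: 0.0
now [417.4 233.8  85.7] A 13.4 open 0.609 j6 1.64 t 2.3
[416. 255.  80.  13.] -> [  3.6 -20.9   5.7] yaw 0.4
[416. 255.  13.  13.] -> [  3.7 -21.   72.7] yaw 0.4
```

```bash
python3 -m crank '[[[4,-21,6],0,100],[[4,-21,6],0,100],[[4,-21,40],0,100],[[4,-21,60],0,100],[[4,-21,73],0,100],[[4,-21,73],0,100]]'
python3 - <<'E'
from plant import *;import cv2
c=read_camera("side");cv2.imwrite("pics/s1.png",cv2.resize(c["frame"][215:365,220:370],(600,600),interpolation=2))
E
```

```text
time: 2.9
eef_pos: [0.4167, 0.2529, 0.0122]
tcp_rot: [0.993, 0.114, -0.002, 0.001]
contact_force: [0.2, 0.6, -0.5]
opening: 0.607
finger_force: 0.0
```

View pics/s1.png

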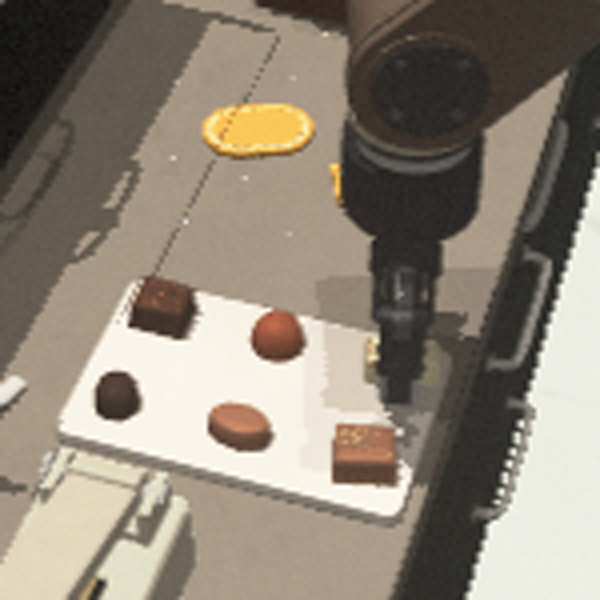

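The fingers are straddling the log (crop about (405,360)) and are clear of the block. I'll close and lift.

```bash
python3 -m crank '[[[0,0,0],0,255],[[0,0,0],0,255],[[0,0,0],0,255],[[0,0,0],0,255],[[0,0,0],0,255],[[0,0,0],0,255],[[0,0,-20],0,255],[[0,0,-60],0,255],[[0,0,-60],0,255]]' 25;python3 go.py 460 83.5 70 23 460 83.5 7 23
```

```text
time: 3.85
eef_pos: [0.4211, 0.2561, 0.0786]
tcp_rot: [0.993, 0.115, 0.005, -0.001]
contact_force: [0.9, 0.0, -0.4]
opening: 0.241
finger_force: 25.3
now [421.1 256.1  78.6] A 13.2 open 0.241 j6 1.68 t 3.9
[460.   83.5  70.   23. ] -> [ -1.7 176.9   8.3] yaw -9.8
[460.   83.5   7.   23. ] -> [ -2.4 177.   71.3] yaw -9.8
```

```bash
python3 -m crank '[[[-2,177,8],-10,255],[[-2,177,8],-10,255],[[-2,177,8],-10,255],[[-2,177,8],-10,255],[[-2,177,8],-10,255],[[-2,177,8],-10,255],[[-2,177,8],-10,255],[[-2,177,8],-10,255]]' ;python3 go.py 460 83.5 70 23 460 83.5 7 23
```

```text
time: 4.65
eef_pos: [0.4555, 0.0828, 0.0653]
tcp_rot: [0.979, 0.202, -0.0, -0.0]
contact_force: [1.0, 1.6, -0.3]
opening: 0.245
finger_force: 25.3
now [455.5  82.8  65.3] A 23.3 open 0.245 j6 1.12 t 4.7
[460.   83.5  70.   23. ] -> [ 4.4  1.2 -4.7] yaw 0.3
[460.   83.5   7.   23. ] -> [ 4.4  1.2 58.3] yaw 0.3
```

```bash
python3 -m crank '[[[4,1,30],0,255],[[4,1,50],0,255],[[4,1,57],0,255],[[4,1,58],0,255],[[4,1,58],0,255],[[4,1,58],0,255]]' ;python3 go.py 460 83.5 7 23
```

```text
time: 5.25
eef_pos: [0.4602, 0.083, 0.0078]
tcp_rot: [0.979, 0.202, 0.0, 0.0]
contact_force: [-0.1, -0.1, -0.8]
opening: 0.243
finger_force: 25.2
now [460.2  83.    7.8] A 23.3 open 0.243 j6 1.13 t 5.2
[460.   83.5   7.   23. ] -> [-0.  -0.6  0.8] yaw 0.3
```

```bash
python3 -m crank '[[[0,0,1.3],0,255],[[0,0,1.3],0,255],[[0,0,1.3],0,170],[[0,0,1.3],0,100],[[0,0,1.3],0,100],[[0,0,1.3],0,100],[[0,0,-20],0,100],[[0,0,-60],0,100],[[0,0,-90],0,100],[[0,0,-90],0,100]]' ;python3 go.py 417 327 80 14 417 327 12.5 14
```

```text
time: 6.25
eef_pos: [0.4637, 0.0823, 0.1022]
tcp_rot: [0.98, 0.201, 0.005, 0.001]
contact_force: [0.5, -0.9, 0.3]
opening: 0.604
finger_force: 0.0
now [463.7  82.3 102.2] A 23.2 open 0.604 j6 1.13 t 6.2
[417. 327.  80.  14.] -> [  53.3 -243.4   21.7] yaw 9.2
[417.  327.   12.5  14. ] -> [  52.7 -243.7   89.2] yaw 9.2
```

```bash
python3 -m crank '[[[54,-243,20],9,100],[[54,-243,20],9,100],[[54,-243,20],9,100],[[54,-243,20],9,100],[[54,-243,20],9,100],[[54,-243,20],9,100],[[54,-243,20],9,100],[[54,-243,20],9,100],[[54,-243,20],9,100]]' ;python3 go.py 417 327 12.5 14;  python3 - <<'E'
from h import *
from plant import *
c=read_camera("top");P=cloud(c);hs=cv2.cvtColor(c["frame"],cv2.COLOR_BGR2HSV)
cv2.imwrite("pics/t2.png",cv2.resize(c["frame"][200:310,130:280],(750,550),interpolation=2))
q=P[(c["range_z"]>0)&(np.hypot(P[...,0]-.46,P[...,1]-.0835)<.04)&(P[...,2]>.012)&(P[...,2]<.04)]
print("log",rect(q[q[:,2]>.018]),np.percentile(q[:,2],92))
E
```

```text
time: 7.15
eef_pos: [0.4142, 0.3256, 0.0772]
tcp_rot: [0.992, 0.123, -0.0, 0.0]
contact_force: [-0.5, 0.3, -0.1]
opening: 0.611
finger_force: 0.0
now [414.2 325.6  77.2] A 14.1 open 0.611 j6 1.80 t 7.2
[417.  327.   12.5  14. ] -> [ 3.1 -0.7 64.7] yaw 0.1
log [456.7  81.1  41.6  20.2  22.8] 0.0251780658365278
```

View pics/t2.png

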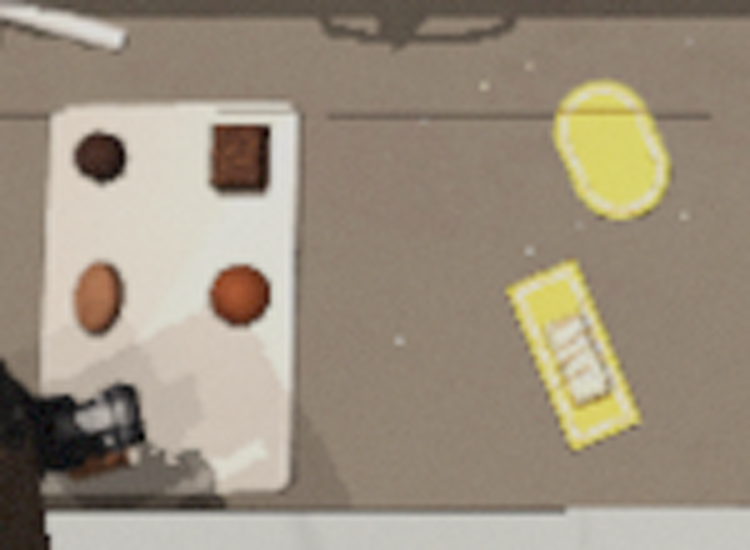

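The log lies lengthwise on the strip (crop (575,358)), about 4 mm off centre. The gripper is over the block at (100,440).

```bash
python3 -m crank '[[[3,-1,35],0,100],[[3,-1,55],0,100],[[3,-1,65],0,100],[[3,-1,65],0,100],[[3,-1,65],0,255],[[3,-1,65],0,255],[[3,-1,65],0,255],[[3,-1,65],0,255],[[3,-1,65],0,255],[[3,-1,65],0,255]]' 25; python3 -m crank '[[[0,0,-20],0,255],[[0,0,-60],0,255],[[0,0,-100],0,255],[[0,0,-120],0,255],[[0,0,-120],0,255],[[0,0,-120],0,255]]' ;python3 go.py 470 0 130 -21.5  553.5 -337.6 110 -21.5
```

```text
time: 8.2
eef_pos: [0.4178, 0.3292, 0.014]
tcp_rot: [0.992, 0.124, 0.001, -0.0]
contact_force: [0.5, -0.5, 6.2]
opening: 0.327
finger_force: 25.5
time: 8.8
eef_pos: [0.4161, 0.3286, 0.1319]
tcp_rot: [0.992, 0.124, -0.0, 0.0]
contact_force: [0.4, -0.8, -0.5]
opening: 0.336
finger_force: 24.7
now [416.1 328.6 131.9] A 14.2 open 0.336 j6 1.80 t 8.8
[470.    0.  130.  -21.5] -> [-28.5 331.7   2. ] yaw 35.7
[ 553.5 -337.6  110.   -21.5] -> [-30.4 679.5  22. ] yaw 35.7
```

```bash
python3 -m crank '[[[-28,332,2],36,255],[[-28,332,2],36,255],[[-28,332,2],36,255],[[-28,332,2],36,255],[[-28,332,2],36,255],[[-28,332,2],36,255],[[-28,332,2],36,255],[[-28,332,2],36,255]]'; python3 go.py 470 -200 130 -21.5  553.5 -337.6 90 -21.5
```

```text
time: 9.6
eef_pos: [0.4701, -0.0032, 0.1283]
tcp_rot: [0.981, -0.192, -0.002, 0.0]
contact_force: [0.2, 0.8, 0.2]
opening: 0.332
finger_force: 24.8
now [470.1  -3.2 128.3] A -22.1 open 0.332 j6 1.73 t 9.6
[ 470.  -200.   130.   -21.5] -> [ 73.9 182.4  -1.7] yaw -0.6
[ 553.5 -337.6   90.   -21.5] -> [203.2 278.4  37.9] yaw -0.6
```

```bash
python3 -m crank '[[[74,182,-1],-0.5,255],[[74,182,-1],-0.5,255],[[74,182,-1],-0.5,255],[[74,182,-1],-0.5,255],[[203,278,38],-0.5,255],[[203,278,38],-0.5,255],[[203,278,38],-0.5,255],[[203,278,38],-0.5,255],[[203,278,38],-0.5,255],[[203,278,38],-0.5,255]]'; python3 go.py 553.5 -337.6 9 -21.5
```

```text
time: 10.6
eef_pos: [0.5552, -0.3317, 0.0901]
tcp_rot: [0.983, -0.185, -0.002, -0.001]
contact_force: [-0.0, 0.4, -1.0]
opening: 0.328
finger_force: 24.8
now [ 555.2 -331.7   90.1] A -21.3 open 0.328 j6 1.25 t 10.6
[ 553.5 -337.6    9.   -21.5] -> [ 0.9  6.3 81.1] yaw 0.2
```

```bash
python3 -m crank '[[[0,4,40],0,255],[[0,4,65],0,255],[[0,4,79],0,255],[[0,4,79],0,255],[[0,4,79],0,255]]'; python3 go.py 553.5 -337.6 7.5 -21.5
```

```text
time: 11.1
eef_pos: [0.5552, -0.3368, 0.0145]
tcp_rot: [0.983, -0.184, 0.0, 0.0]
contact_force: [-1.1, -0.5, 1.0]
opening: 0.331
finger_force: 24.8
now [ 555.2 -336.8   14.5] A -21.3 open 0.331 j6 1.24 t 11.1
[ 553.5 -337.6    7.5  -21.5] -> [-1.3  1.4  7. ] yaw 0.2
```

```bash
python3 -m crank '[[[-1,1,4],0,255],[[-1,1,6],0,255],[[-1,1,7],0,255],[[-1,1,7],0,255],[[-1,1,7],0,180],[[-1,1,7],0,100],[[-1,1,7],0,100],[[-1,1,7],0,100],[[-1,1,-30],0,100],[[-1,1,-70],0,100]]'; python3 -m crank '[[[0,0,-40],0,100],[[0,0,-40],0,100],[[0,0,-40],0,100]]'; python3 go.py 470 -200 130 10  470 0 130 13
```

```text
time: 12.1
eef_pos: [0.5519, -0.3366, 0.0815]
tcp_rot: [0.983, -0.185, -0.003, -0.001]
contact_force: [-0.1, -0.4, 0.7]
opening: 0.609
finger_force: 0.0
time: 12.4
eef_pos: [0.5541, -0.3383, 0.125]
tcp_rot: [0.983, -0.185, 0.001, 0.001]
contact_force: [-0.5, 0.4, -0.6]
opening: 0.61
finger_force: 0.0
now [ 554.1 -338.3  125. ] A -21.3 open 0.610 j6 1.24 t 12.4
[ 470. -200.  130.   10.] -> [-128.6  -98.3   -5.5] yaw -31.3
[470.   0. 130.  13.] -> [-201.2 -284.7   -5.9] yaw -34.3
```

```bash
python3 -m crank '[[[-129,-98,-5],-34,100],[[-129,-98,-5],-34,100],[[-129,-98,-5],-34,100],[[-201,-285,-5],-34,100],[[-201,-285,-5],-34,100],[[-201,-285,-5],-34,100],[[-201,-285,-5],-34,100],[[-201,-285,-5],-34,100]]'; python3 go.py 489 256.5 90 13
python3 - <<'E'
from h import *
from plant import *
c=read_camera("top")
cv2.imwrite("pics/t3.png",cv2.resize(c["frame"][210:290,370:450],(600,600),interpolation=2))
P=cloud(c);q=P[(c["range_z"]>0)&(np.hypot(P[...,0]-.5535,P[...,1]+.3376)<.04)&(P[...,2]>.018)&(P[...,2]<.04)]
print("block",rect(q),np.percentile(q[:,2],92))
E
```

```text
time: 13.2
eef_pos: [0.4672, 0.005, 0.1261]
tcp_rot: [0.994, 0.113, -0.002, -0.001]
contact_force: [-0.2, -0.3, 0.6]
opening: 0.606
finger_force: 0.0
now [467.2   5.  126.1] A 13.0 open 0.606 j6 1.14 t 13.2
[489.  256.5  90.   13. ] -> [  77.9 -240.    36.5] yaw -0.0
block [ 552.6 -337.2   32.2   27.4  -22.9] 0.02497091736263518
```

View pics/t3.png

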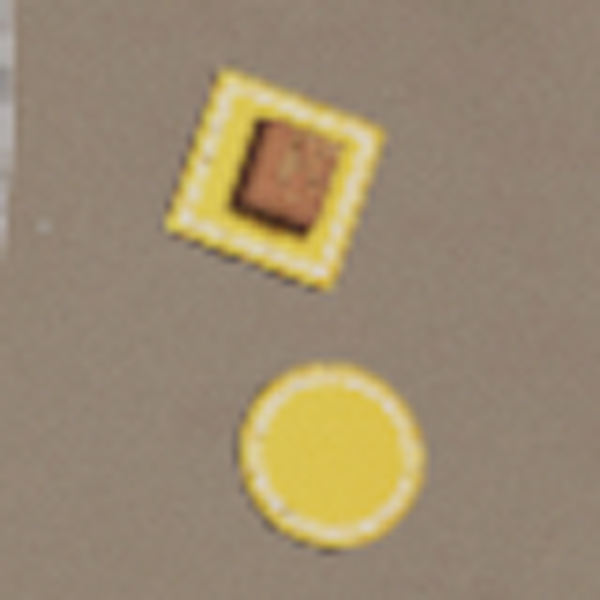

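The block is centred on the square card (crop (288,178)). The dome is next.

```bash
python3 -m crank '[[[78,-240,36],0,100],[[78,-240,36],0,100],[[78,-240,36],0,100],[[78,-240,36],0,100],[[78,-240,36],0,100],[[78,-240,36],0,100],[[78,-240,36],0,100],[[78,-240,36],0,100]]'; python3 go.py 489 256.5 12 13
```

```text
time: 14.05
eef_pos: [0.4929, 0.2505, 0.0916]
tcp_rot: [0.994, 0.11, -0.001, 0.0]
contact_force: [0.8, -0.2, -0.1]
opening: 0.61
finger_force: 0.0
now [492.9 250.5  91.6] A 12.6 open 0.610 j6 1.64 t 14.1
[489.  256.5  12.   13. ] -> [-2.4 -6.8 79.6] yaw -0.4
```

```bash
python3 -m crank '[[[-2,-5,40],0,100],[[-2,-5,60],0,100],[[-2,-5,70],0,100],[[-2,-5,70],0,100],[[-2,-5,70],0,100]]'; python3 go.py 489 256.5 12 13
```

```text
time: 14.55
eef_pos: [0.491, 0.2558, 0.0235]
tcp_rot: [0.994, 0.11, 0.001, -0.0]
contact_force: [0.4, -0.4, -0.1]
opening: 0.608
finger_force: 0.0
now [491.  255.8  23.5] A 12.6 open 0.608 j6 1.65 t 14.6
[489.  256.5  12.   13. ] -> [-1.8 -1.2 11.5] yaw -0.4
```

```bash
python3 -m crank '[[[-2,-1,11],0,100],[[-2,-1,11],0,100],[[-2,-1,11],0,255],[[-2,-1,11],0,255],[[-2,-1,11],0,255],[[-2,-1,11],0,255],[[-2,-1,11],0,255],[[-2,-1,11],0,255]]' 25; python3 go.py;  python3 -m crank '[[[0,0,-20],0,255],[[0,0,-60],0,255],[[0,0,-100],0,255],[[0,0,-120],0,255],[[0,0,-120],0,255],[[0,0,-120],0,255]]' ;python3 go.py 470 0 130 0 459 -180 130 0'
'
```

```text
time: 15.35
eef_pos: [0.4882, 0.2572, 0.012]
tcp_rot: [0.994, 0.111, 0.0, -0.0]
contact_force: [-1.0, 0.2, 3.5]
opening: 0.338
finger_force: 24.7
now [488.2 257.2  12. ] A 12.7 open 0.338 j6 1.65 t 15.3
time: 15.95
eef_pos: [0.4874, 0.2568, 0.1309]
tcp_rot: [0.994, 0.111, -0.0, 0.0]
contact_force: [-0.1, -0.6, -1.2]
opening: 0.341
finger_force: 24.3
now [487.4 256.8 130.9] A 12.7 open 0.341 j6 1.65 t 15.9
[470.   0. 130.   0.] -> [-73.4 246.7   0.9] yaw 12.7
[ 459. -180.  130.    0.] -> [-123.7  419.9    1. ] yaw 12.7
```

```bash
python3 -m crank '[[[-73,247,1],13,255],[[-73,247,1],13,255],[[-73,247,1],13,255],[[-73,247,1],13,255],[[-73,247,1],13,255],[[-124,420,1],13,255],[[-124,420,1],13,255],[[-124,420,1],13,255],[[-124,420,1],13,255],[[-124,420,1],13,255]]'; python3 go.py 459 -351.7 70 0
```

```text
time: 16.95
eef_pos: [0.4578, -0.1834, 0.1284]
tcp_rot: [1.0, -0.005, -0.001, -0.0]
contact_force: [-0.1, -0.1, -0.7]
opening: 0.337
finger_force: 24.4
now [ 457.8 -183.4  128.4] A -0.6 open 0.337 j6 1.00 t 16.9
[ 459.  -351.7   70.     0. ] -> [  3.2 168.3  58.3] yaw -0.6
```

```bash
python3 -m crank '[[[2,168,58],0,255],[[2,168,58],0,255],[[2,168,58],0,255],[[2,168,58],0,255],[[2,168,100],0,255],[[2,168,114],0,255],[[2,168,114],0,255],[[2,168,114],0,255]]'; python3 go.py 459 -351.7 6.3 0
```

```text
time: 17.75
eef_pos: [0.4603, -0.3466, 0.0161]
tcp_rot: [1.0, -0.002, -0.001, -0.001]
contact_force: [0.2, -0.2, -0.3]
opening: 0.334
finger_force: 24.4
now [ 460.3 -346.6   16.1] A -0.2 open 0.334 j6 0.75 t 17.8
[ 459.  -351.7    6.3    0. ] -> [-1.2  5.1  9.8] yaw -0.2
```

```bash
python3 -m crank '[[[-1,4,6],0,255],[[-1,4,9],0,255],[[-1,4,9.5],0,255],[[-1,4,9.5],0,255]]'; python3 go.py 459 -351.7 6.3 0
```

```text
time: 18.15
eef_pos: [0.4595, -0.3521, 0.0075]
tcp_rot: [1.0, -0.003, 0.0, 0.0]
contact_force: [0.6, 0.2, 0.3]
opening: 0.336
finger_force: 24.4
now [ 459.5 -352.1    7.5] A -0.3 open 0.336 j6 0.75 t 18.1
[ 459.  -351.7    6.3    0. ] -> [-0.5 -0.4  1.2] yaw -0.3
```

```bash
python3 -m crank '[[[0,0,1],0,255],[[0,0,1],0,255],[[0,0,1],0,180],[[0,0,1],0,110],[[0,0,1],0,110],[[0,0,1],0,110],[[0,0,-30],0,110],[[0,0,-70],0,110],[[0,0,-120],0,110],[[0,0,-120],0,110]]'; python3 -m crank '[[[0,0,0],0,110],[[0,0,0],0,110]]'; python3 go.py 470 0 130 -6 478 230 110 -6
```

```text
time: 19.15
eef_pos: [0.4631, -0.3559, 0.1358]
tcp_rot: [1.0, -0.002, 0.005, 0.006]
contact_force: [-0.4, -0.8, 1.0]
opening: 0.567
finger_force: 0.0
time: 19.35
eef_pos: [0.4586, -0.3512, 0.1257]
tcp_rot: [1.0, -0.003, -0.001, -0.001]
contact_force: [-0.3, -0.1, 0.8]
opening: 0.568
finger_force: 0.0
now [ 458.6 -351.2  125.7] A -0.3 open 0.568 j6 0.75 t 19.4
[470.   0. 130.  -6.] -> [   9.5 -351.3   -3.7] yaw 5.7
[478. 230. 110.  -6.] -> [  16.4 -581.3   16.7] yaw 5.7
```

```bash
python3 -m crank '[[[9,-351,-4],6,110],[[9,-351,-4],6,110],[[9,-351,-4],6,110],[[9,-351,-4],6,110],[[9,-351,-4],6,110],[[9,-351,-4],6,110],[[9,-351,-4],6,110],[[9,-351,-4],6,110],[[9,-351,-4],6,110]]'
python3 - <<'E'
from h import *
from plant import *
for n in("top","side"):
    c=read_camera(n);P=cloud(c)
    for k,x,y,z0 in (("dome",459,-352,.012),("oval",488,328,.015),("ball",560,330,.02),("dblk",559,258,.02)):
        q=P[(c["range_z"]>0)&(np.hypot(P[...,0]-x/1e3,P[...,1]-y/1e3)<.03)&(P[...,2]>z0)&(P[...,2]<.04)]
        q=q[q[:,2]>np.percentile(q[:,2],92)-.005]
        v=q[:,:2]-q[:,:2].mean(0); a=.5*np.degrees(np.arctan2(2*(v[:,0]*v[:,1]).sum(),(v[:,0]**2-v[:,1]**2).sum()))
        print(n,k,(q.mean(0)*1e3).round(1),rect(q),"pca %.1f"%a)
E
python3 go.py 488 328 90 -6
```

```text
time: 20.25
eef_pos: [0.4688, 0.0004, 0.1292]
tcp_rot: [0.999, -0.053, -0.002, -0.0]
contact_force: [-0.2, 0.4, 0.2]
opening: 0.566
finger_force: 0.0
top dome [ 461.1 -351.3   21.2] [ 459.9 -349.8   25.4   22.5   89.6] pca 38.9
top oval [488.2 326.7  23.5] [487.8 327.   33.1  20.9   1.6] pca -3.8
top ball [560.7 328.2  28.4] [560.7 327.9  20.5  18.7  36.1] pca 11.8
top dblk [559.6 256.1  28.9] [559.8 256.4  31.4  26.9   0.6] pca -21.2
side dome [ 459.6 -347.2   22.4] [ 458.8 -347.3   22.2   20.9   68. ] pca 9.8
side oval [487.5 330.   24.5] [487.6 329.4  34.6  22.5 -26.1] pca -3.8
side ball [559.6 332.1  28.6] [559.4 331.6  20.7  19.2  36. ] pca 31.8
side dblk [559.3 258.6  30.3] [559.5 257.4  32.3  26.8   1.8] pca -1.1
now [469.5  -1.5 129.9] A -6.3 open 0.566 j6 1.46 t 20.4
[488. 328.  90.  -6.] -> [ -17.8 -329.6   39.9] yaw -0.3
```

```bash
python3 -m crank '[[[-18,-329,40],-2,110],[[-18,-329,40],-2,110],[[-18,-329,40],-2,110],[[-18,-329,40],-2,110],[[-18,-329,40],-2,110],[[-18,-329,40],-2,110],[[-18,-329,40],-2,110],[[-18,-329,40],-2,110],[[-18,-329,40],-2,110],[[-18,-329,40],-2,110]]'; python3 go.py 488 328.3 11.5 -4
```

```text
time: 21.35
eef_pos: [0.4888, 0.3261, 0.0905]
tcp_rot: [0.999, -0.039, -0.0, 0.0]
contact_force: [-0.3, -0.2, 0.7]
opening: 0.569
finger_force: 0.0
now [488.8 326.1  90.5] A -4.4 open 0.569 j6 2.06 t 21.4
[488.  328.3  11.5  -4. ] -> [-0.9 -2.2 79. ] yaw -0.4
```

```bash
python3 -m crank '[[[-1,-2,40],0,110],[[-1,-2,60],0,110],[[-1,-2,73],0,110],[[-1,-2,78],0,110],[[-1,-2,78],0,110],[[-1,-2,78],0,110]]'; python3 go.py 488 328.3 11.5 -4
```

```text
time: 21.95
eef_pos: [0.4886, 0.3301, 0.0143]
tcp_rot: [0.999, -0.038, 0.001, -0.0]
contact_force: [0.0, -0.4, 0.2]
opening: 0.57
finger_force: 0.0
now [488.6 330.1  14.3] A -4.3 open 0.570 j6 2.07 t 21.9
[488.  328.3  11.5  -4. ] -> [-0.4  1.8  2.8] yaw -0.3
```

```bash
python3 -m crank '[[[0,0,2],0,110],[[0,0,2],0,110],[[0,0,2],0,255],[[0,0,2],0,255],[[0,0,2],0,255],[[0,0,2],0,255],[[0,0,2],0,255],[[0,0,2],0,255]]' 25; python3 -m crank '[[[0,0,-5],0,255],[[0,0,-30],0,255],[[0,0,-80],0,255],[[0,0,-110],0,255],[[0,0,-110],0,255],[[0,0,-110],0,255]]' ;python3 go.py 470 150 120 22 565.5 64.7 80 22
```

```text
time: 22.75
eef_pos: [0.4878, 0.3303, 0.0115]
tcp_rot: [0.999, -0.037, 0.0, -0.0]
contact_force: [-0.8, 0.8, 4.0]
opening: 0.26
finger_force: 24.9
time: 23.35
eef_pos: [0.4875, 0.33, 0.1215]
tcp_rot: [0.999, -0.037, 0.0, -0.0]
contact_force: [0.8, 0.6, -1.0]
opening: 0.262
finger_force: 24.5
now [487.5 330.  121.5] A -4.3 open 0.262 j6 2.07 t 23.4
[470. 150. 120.  22.] -> [ -4.  180.8   1.4] yaw -26.3
[565.5  64.7  80.   22. ] -> [ 97.6 258.7  41.5] yaw -26.3
```

Held (0.26 is about 22–25 mm). Carrying it to the oval card.

```bash
python3 -m crank '[[[-4,181,1],-26,255],[[-4,181,1],-26,255],[[-4,181,1],-26,255],[[-4,181,1],-26,255],[[97,259,41],-26,255],[[97,259,41],-26,255],[[97,259,41],-26,255],[[97,259,41],-26,255],[[97,259,41],-26,255]]'; python3 go.py 565.5 64.7 6 22
```

```text
time: 24.25
eef_pos: [0.563, 0.0641, 0.0774]
tcp_rot: [0.982, 0.188, -0.003, -0.001]
contact_force: [-0.6, 0.6, 1.1]
opening: 0.257
finger_force: 24.6
now [563.   64.1  77.4] A 21.6 open 0.257 j6 1.13 t 24.2
[565.5  64.7   6.   22. ] -> [ 2.9  0.6 71.4] yaw -0.4
```

```bash
python3 -m crank '[[[1,1,35],0,255],[[1,1,55],0,255],[[1,1,66],0,255],[[1,1,68],0,255],[[1,1,68],0,255],[[1,1,68],0,255]]'; python3 go.py 565.5 64.7 5.8 22
```

```text
time: 24.85
eef_pos: [0.567, 0.0642, 0.0134]
tcp_rot: [0.982, 0.189, 0.001, 0.0]
contact_force: [0.2, -0.0, 0.4]
opening: 0.259
finger_force: 24.6
now [567.   64.2  13.4] A 21.7 open 0.259 j6 1.13 t 24.9
[565.5  64.7   5.8  22. ] -> [-1.2 -1.   7.6] yaw -0.3
```

```bash
python3 -m crank '[[[-1,0,4],0,255],[[-1,0,7],0,255],[[-1,0,7],0,255],[[-1,0,7],0,255]]'; python3 go.py 565.5 64.7 5.8 22
```

```text
time: 25.25
eef_pos: [0.5656, 0.0635, 0.0055]
tcp_rot: [0.982, 0.188, 0.0, 0.0]
contact_force: [-1.0, 0.5, 2.3]
opening: 0.256
finger_force: 24.9
now [565.6  63.5   5.5] A 21.7 open 0.256 j6 1.13 t 25.2
[565.5  64.7   5.8  22. ] -> [ 0.3 -1.2 -0.3] yaw -0.3
```

Release, lift, then back off clear of the cameras.

```bash
python3 -m crank '[[[0,0,0],0,180],[[0,0,0],0,110],[[0,0,0],0,110],[[0,0,0],0,110],[[0,0,-30],0,110],[[0,0,-70],0,110],[[0,0,-120],0,110],[[0,0,-170],0,110],[[0,0,-170],0,110]]'; python3 go.py 470 -180 180 22
```

```text
time: 26.15
eef_pos: [0.5703, 0.0633, 0.1845]
tcp_rot: [0.982, 0.188, 0.008, 0.002]
contact_force: [-0.0, -0.2, 0.9]
opening: 0.565
finger_force: 0.0
now [570.3  63.3 184.5] A 21.7 open 0.565 j6 1.13 t 26.1
[ 470. -180.  180.   22.] -> [-183.2  188.9    3.1] yaw -0.3
```

```bash
python3 -m crank '[[[-183,189,0],0,110],[[-183,189,0],0,110],[[-183,189,0],0,110],[[-183,189,0],0,110],[[-183,189,0],0,110],[[-183,189,0],0,110],[[-183,189,0],0,110],[[-183,189,0],0,110]]'
python3 - <<'E'
from h import *
from plant import *
for n in("top","side"):
    c=read_camera(n);P=cloud(c)
    if n=="top": cv2.imwrite("pics/t4.png",cv2.resize(c["frame"][205:305,130:280],(780,520),interpolation=2))
    for k,x,y,z0 in (("oval",565.5,64.5,.010),("log",460,83.3,.015),("dome",459,-352,.012),("block",553.6,-337.6,.015),("ball",560,330,.02),("dblk",559,258,.02)):
        q=P[(c["range_z"]>0)&(np.hypot(P[...,0]-x/1e3,P[...,1]-y/1e3)<.03)&(P[...,2]>z0)&(P[...,2]<.04)]
        if len(q)<20: print(n,k,"hidden");continue
        q=q[q[:,2]>np.percentile(q[:,2],92)-.005]
        v=q[:,:2]-q[:,:2].mean(0); a=.5*np.degrees(np.arctan2(2*(v[:,0]*v[:,1]).sum(),(v[:,0]**2-v[:,1]**2).sum()))
        print(n,k,"top %.1f"%(np.percentile(q[:,2],92)*1e3),rect(q),"pca %.1f"%a)
E
```

```text
time: 26.95
eef_pos: [0.4652, -0.179, 0.1747]
tcp_rot: [0.982, 0.188, -0.0, -0.001]
contact_force: [-0.1, -0.6, -0.2]
opening: 0.569
finger_force: 0.0
top oval top 20.8 [566.5  63.1  28.9  20.8   1.4] pca 24.3
top log top 25.2 [456.4  80.8  41.8  19.8  23.9] pca 19.2
top dome hidden
top block top 25.2 [ 552.9 -337.3   30.    26.9  -22.1] pca -29.3
top ball top 31.0 [559.6 328.3  20.8  17.8  46.1] pca 19.4
top dblk top 31.8 [559.9 256.5  31.   26.9   1.3] pca -14.4
side oval top 19.8 [565.4  64.6  31.6  24.9  55.9] pca 29.8
side log top 26.1 [456.2  83.6  41.4  21.   19.9] pca 17.3
side dome top 25.7 [ 460.  -348.4   24.3   19.    68.8] pca 52.5
side block top 26.2 [ 550.8 -333.9   32.6   29.7  -25.3] pca -20.7
side ball top 32.1 [559.6 332.1  21.3  19.4  47. ] pca 46.2
side dblk top 32.4 [559.2 258.   32.4  28.   -0.6] pca -20.5
```

View pics/t4.png

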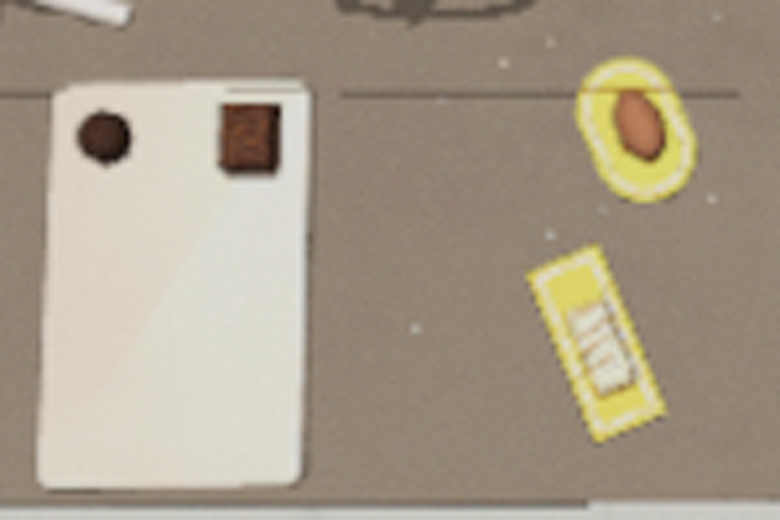

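The oval (crop (640,125)) and the log (605,350) lie centred and lengthwise on their cards. The dark pair hasn't moved, and the block and dome tops are at the right height within a few mm of centre.

```bash
python3 -c "
from plant import ctrl
print(ctrl.sign_off())"
```

```text
the job is handed in; nothing more can be done
None
```

I handed the job in at about 27 s: all four light chocolates are on their matching cards, each within about 5 mm of centre by camera, with the oval and log lengthwise, and neither dark chocolate has measurably moved; the judge's result was not reported.

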